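Level the sprung scale shelf and hold it loaded

TASK

Level the little sprung scale shelf as it will stand under load: with the gripper on the round levelling knob at its free end, press that end down until the foot below stands firmly on its pad, then turn the knob until the bubble sits centred between the two lines of the spirit vial. Finish while still holding the knob and pressing the shelf down on its foot, bubble centred and still; leave the two tins and the spice jar standing where they are.

Things in the scene. Friction and masses are not known exactly. Their poses are not given: they have to be found in the camera images.
- base: fixed dark steel bottom plate of the shelf, 160 (its x) x 320 (its y) x 8 mm, on the freezer lid. Origin: centre of its underside; z up; +y to the hinged end, -y to the free end with the knob. With the deck level, the knob's axis stands upright over (0, -0.110) of this frame, its flange top at z = 0.079, its crown top at z = 0.111.
- hinge (a point): centre of the deck's hinge axis, at (0, 0.130, 0.062) of base; the axis runs along the base's x. The knob and foot are 240 mm from it along the deck.
- deck (a joint): tilt of the bright metal deck (150 x 302 x 12 mm) about the hinge, rad: 0 = level, positive = knob end up. Unpressed, springs hold it at its limit of +0.10 (knob end 24 mm high). Pressing at the knob takes about 2 N to start, 5 to 8 N near level; then the foot stands on its pad and stops it, at -0.035 to +0.035 rad depending on the pad and how far the foot is screwed out.
- knob_top (a point): top centre of the black knob; z is its axis, tilting with the deck. A fluted round crown, 44 mm diameter, 32 mm high, on a round flange, 80 mm diameter, 7 mm thick, that turns with it: fingers round the crown can stand on the flange and press.
- knob: the same knob; origin on its axis on the deck, 49 mm below the crown's top. Turns +/-2.2 rad about mid-range (starts within 0.35 of it), friction torque 0.15 N m, stays where left. Clockwise seen from above screws the foot out 6 mm per rad, raising this end of the pressed-down deck; counter-clockwise lowers it.
- foot: levelling foot under the knob: steel screw with a domed black tip 24 mm in diameter, moved up or down by the knob. Origin on the knob's axis in the deck; with the knob at mid-range the tip is 42 mm below it.
- thin_pad: black rubber packing pad 56 x 56 x 6 mm, fixed on the base plate. Either this one or the thick one lies under the foot, the other is a spare under the deck's middle. Origin: centre of its underside.
- thick_pad: black rubber packing pad 56 x 56 x 18 mm, fixed on the base plate; else as the thin one.
- vial (a point): middle of the spirit vial: a dark tube 76 mm long, 20 mm across, in a black holder on the deck's edge at the base's -x side, lying along the base's y, 120 mm from the knob towards the hinge. Two white rings (the lines) lie 18.5 mm either side of this point; the white bubble is 30 mm long.
- bubble (a joint): place of the bubble along the vial, m: 0 = centred between the lines, positive = towards the knob (knob end too high), negative = towards the hinge (knob end too low); ends at +/-0.018. Between them it stands at 0.5 m x the deck's tilt (rad), so one rad of the knob, pressed down, moves it about 12.5 mm; it settles in about 1 s.
- tin: tall tin 75 mm in diameter, 110 mm high, standing at the robot's right; origin: centre of its underside. Leave alone.
- short_tin: short tin 75 mm in diameter, 58 mm high, standing at the right; origin: centre of its underside. Leave alone.
- spice_jar: spice jar 40 mm in diameter, 105 mm high, standing at the right beyond the shelf; origin: centre of its underside. Leave alone.

How it is judged:
On the way:
1. the knob end is pressed down with the gripper until the foot stands on its pad ((contact force between foot and thin_pad above 1.5 N or contact force between foot and thick_pad above 1.5 N) and contact force between the fingers and knob above 4 N), for 0.3 s.
At the end, for the whole second after the job is handed in: The fingers hold and press the knob (over 4 N), the foot bears on its pad with more than 1.5 N, and the bubble rests within 3.5 mm of the middle of the vial (slower than 10 mm/s), all through the last second (all of step 1 and value of joint bubble between -0.0035 and 0.0035 m and velocity of joint bubble between -0.01 and 0.01 m/s); the arm keeps its last pose, push and grip.
It fails at once if a tin or the spice jar is shifted by more than 20 mm or tipped (distance of any of tin, short_tin, spice_jar from where it was at the start of the episode above 0.02 m or angle between any of tin, short_tin, spice_jar's own z axis and vertical above 0.3 rad).
It also fails if it takes over 48 s, if anything falls off the work surface, if the arm or the gripper's body presses on something with over 40 N, if the wrist force passes 120 N, or if a joint passes its speed limit or range.

ROBOT

A 7-joint arm with a two-finger parallel gripper is mounted at the origin on a cart in front of the work surface, level with it; the furniture and walls round the work are solid. World frame = base frame: x ahead of the robot, y to its left, z up, the work surface at z = 0. Lengths are in m, angles in rad, forces in N, time in s.
With the tool pointing down it reaches from about 0.425 to 0.925 m from the base axis. Payload 6.8 kg.
Tool frame: the origin (TCP) lies midway between the tips of the shut fingers; the grasp point (between the pads) lies 19 mm behind it; z points along the fingers, y is the line along which they close (so a half turn about z gives the same grasp; the last joint's range is limited). The gripper opens to 85 mm and grips with 20 to 120 N. Pads are 22 mm wide; open, the fingers measure 114 mm over their backs; the gripper's body (76 mm by 85 mm) begins 54 mm behind the grasp point. The pads swing forward as they close: fully open they stand 13 mm farther back than shut.
Start: joints at [-1.358, 0.477, 0.022, 1.555, -0.011, 1.109, -0.083], TCP at [0.213, 0.641, 0.231] pointing down, gripper open.
Joint ranges: [-2.96, 2.96], [-0.34, 2.1], [-1.41, 1.46], [0.24, 2.44], [-1.37, 4.51], [0.17, 1.92], [-2.96, 2.96]. Speed limits (rad/s): [2.39, 2.39, 3.14, 3.14, 3.14, 3.14, 3.14].

INTERFACE

Orientations are given as a unit quaternion [w, x, y, z].
In Python, from bench import env gives the robot as it stands.
- The arm moves only by the tool jog_arm, never from a script. Its argument "steps" is a list of rows, each a list of 7 numbers: the turn, a rotation vector about the tool's x, y, z each as a share of 90 degrees, from -1 to 1, then the shift along the tool's x, y, z each as a share of 0.15 m, from -1 to 1, then the closure, from -1 (fully open) to 1 (shut). In form: [[ax, ay, az, dx, dy, dz, gripper], ...]. A call has exactly 5 rows; each row shifts and turns the commanded pose from where the row before left it, along the tool's axes as they then stand; what a row does not reach is not made up. A row lasts 1/8 s, in which the tool goes at most 62.5 mm and 10.7 degrees, less where a joint would pass 70% of its speed; a pose out of reach is approached as far as the arm can. A call with a number of a shift or a turn outside -1 to 1 is refused whole. A call with a gripper value outside its range is refused whole. The fingers move at their own pace and stop on an object; "grip_force" is the grip in N (left out, the last holds). Time passes only in rows, so rows that do not move let the fingers close, or fill a call up. It gives the time, the measured TCP pose, the force, the opening and the grip force at its end, in the units of the state.
- env.read_state(): the state, without advancing time (a new reading comes with each control period).
- env.capture(name): name is "scene" or "top" or "wrist"; returns the picture (420x560x3 uint8, red, green, blue); there is no depth.
- env.camera_params(name): a dict with "fx", "fy", "cx", "cy" (pixels), "extrinsics" (4x4, takes a point from world to camera coordinates). Camera axes: x right, y down, z forward; pixel columns grow to the right and rows downward; lengths in m; the calibration is good to about 2 mm. A picture is of the moment at which its call begins: read the wrist's pose just before it. camera_params takes no time and is no camera call; for the wrist camera it gives the pose at the moment of the call.
- env.hand_in(): hands the job in; it is judged then, once.
The state is a dict: "clock": time; "joints": joint angles; "qvel": joint speeds; "effort": joint torques, N m; "tcp_pos": TCP position; "tool_rot": TCP orientation; "force": force on the tool from outside, world axes, zero at the start; "torque": the same for the moment, N m; "gripper_width": finger opening in m; "grip_force": force on a finger pad.
Only numpy, scipy, OpenCV 4.12 (cv2) and the standard library are available. Lean on these libraries where they do the work, as an engineer would, in place of code of your own. Each camera call takes 0.05 s, during which the arm holds its last target. There are 200 camera calls.

## Working session

There is one attempt and no reset: what is moved stays moved. The work goes in short steps, Python scripts to look and compute and a tool call to move; the robot and the scene stay as the last step left them, time stands still between calls to the robot, and variables do not carry over. Pictures are saved under pics/ and viewed, at most 10 in all, crops included, and the job is handed in when it is done.

Besides the shell and the picture viewer there is one more tool, called after "Request:" by a JSON object that holds its "name" and its "arguments", one argument or row to a line. jog_arm: Moves the arm, as the interface text tells. Shift numbers are shares of 0.15 m and turn numbers shares of 90 degrees, none past 1 either way. Its arguments: {"type":"object","properties":{"steps":{"type":"array","items":{"type":"array","items":{"type":"number","minimum":-1,"maximum":1}}},"grip_force":{"type":"number"}},"required":["steps"]}

```bash
mkdir -p pics; ls
python3 - <<'E'
from bench import env
import cv2,numpy as np
s=env.read_state();print({k:np.round(v,3).tolist() for k,v in s.items()})
a=env.capture("scene");b=env.capture("top")
cv2.imwrite("pics/s0.png",a[:,:,::-1]);cv2.imwrite("pics/t0.png",b[:,:,::-1])
for n in("scene","top","wrist"):
  p=env.camera_params(n);print(n,p["fx"],p["cx"],p["cy"],np.round(p["extrinsics"],3).tolist())
E
```

```text
pics
{'clock': 0.0, 'joints': [-1.358, 0.478, 0.022, 1.556, -0.011, 1.109, -0.083], 'qvel': [0.002, 0.001, 0.0, -0.001, -0.001, 0.001, 0.001], 'effort': [0.001, -59.643, 1.608, -28.119, 0.012, 0.009, -0.0], 'tcp_pos': [0.213, 0.64, 0.23], 'tool_rot': [-0.0, 0.16, 0.987, -0.001], 'force': [0.297, 1.113, -0.327], 'torque': [-0.006, 0.005, 0.031], 'grip_force': 0.0, 'gripper_width': 0.085}
scene 505.26955405003946 272.69672726010504 213.19564860696468 [[0.791, -0.611, -0.011, -0.48], [-0.312, -0.389, -0.867, 0.222], [0.525, 0.689, -0.499, 0.997], [0.0, 0.0, 0.0, 1.0]]
top 423.8784324900497 282.1951381718857 210.39344692281236 [[-0.02, -1.0, 0.015, -0.048], [-0.998, 0.019, -0.058, 0.55], [0.058, -0.016, -0.998, 0.981], [0.0, 0.0, 0.0, 1.0]]
wrist 318.59982152082426 273.18225735217555 209.58643062440183 [[0.316, 0.949, -0.001, -0.674], [0.915, -0.305, 0.264, -0.033], [0.25, -0.085, -0.965, 0.378], [0.0, 0.0, 0.0, 1.0]]
```

View pics/s0.png

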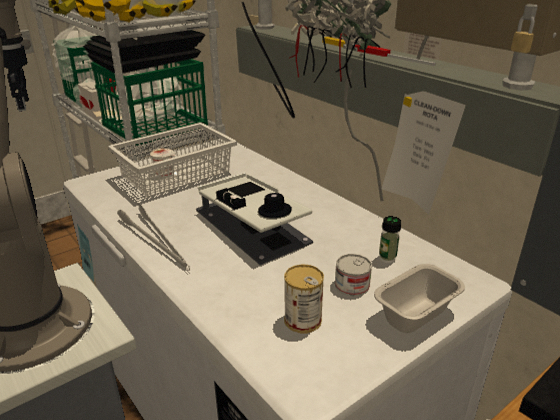

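View pics/t0.png

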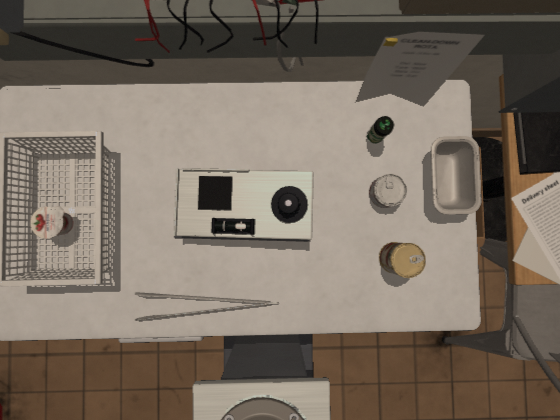

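The top view shows the shelf with its hinged end to the left. The knob is near (290,204), the vial near (233,226), and the tins and jar are at columns 370-430. Next I'll measure the knob in both views.

```bash
cat > h.py <<'E'
from bench import env
import cv2,numpy as np
def ray(n,u,v,p=None):
    p=p or env.camera_params(n);T=np.array(p["extrinsics"]);R=T[:3,:3]
    return -R.T@T[:3,3], R.T@np.array([(u-p["cx"])/p["fx"],(v-p["cy"])/p["fy"],1])
def onz(n,u,v,z,p=None):
    o,d=ray(n,u,v,p);return o+d*(z-o[2])/d[2]
E
python3 - <<'E'
from h import *
b=cv2.imread("pics/t0.png");a=cv2.imread("pics/s0.png")
g=b.max(2)
m=(g<60).astype(np.uint8);m[:,:262]=0;m[:,318:]=0;m[:175]=0;m[234:]=0
m=cv2.morphologyEx(m,cv2.MORPH_OPEN,np.ones((5,5)))
c=max(cv2.findContours(m,0,2)[0],key=cv2.contourArea)
(u,v),r=cv2.minEnclosingCircle(c);print("knob top",u,v,r,cv2.boundingRect(c),onz("top",u,v,.10))
m=(b.min(2)>150).astype(np.uint8)
x=np.hstack([cv2.resize(b[150:260,160:330],None,fx=3,fy=3,interpolation=2),])
y=cv2.resize(a[165:265,180:325],None,fx=3,fy=3,interpolation=2)
y=cv2.copyMakeBorder(y,0,0,0,x.shape[1]-y.shape[1],0)
z=np.vstack([cv2.convertScaleAbs(x,alpha=1,beta=40),cv2.convertScaleAbs(y,alpha=1,beta=40)])
cv2.imwrite("pics/z0.png",z[:600]);print(z.shape)
E
```

```text
knob top 288.68951416015625 204.10067749023438 18.11903953552246 (272, 187, 35, 36) [ 0.5576803 -0.0715314  0.1      ]
(630, 510, 3)
```

View pics/z0.png

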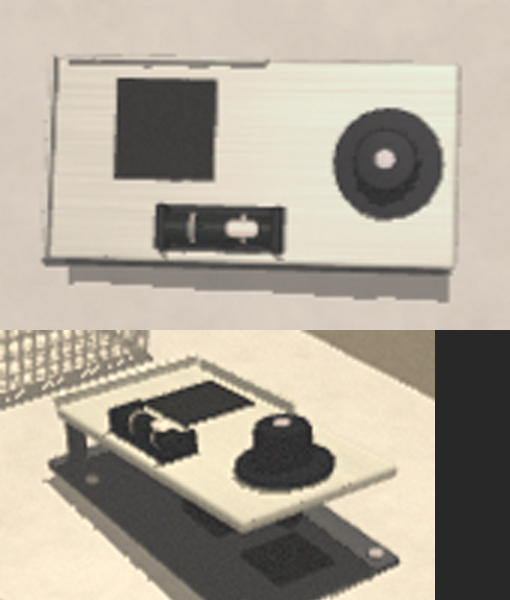

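```bash
cat >> h.py <<'E'
from scipy.spatial.transform import Rotation as Ro
def Rq(q): return Ro.from_quat([q[1],q[2],q[3],q[0]])
def plan(target,R1,n):
    s=env.read_state();p=np.array(s["tcp_pos"]);R=Rq(s["tool_rot"]);w=(R.inv()*R1).as_rotvec()
    print("tot turn",w/(np.pi/2),"d tool",R.inv().apply(target-p)/.15)
    for i in range(n):
        Ri=R*Ro.from_rotvec(w*i/n)
        print(np.round(np.r_[w/n/(np.pi/2),Ri.inv().apply((target-p)/n)/.15],3).tolist())
E
python3 - <<'E'
from h import *
L=[ray("top",288,202.7),ray("scene",274.3,195.7)]
A=sum(np.eye(3)-np.outer(d,d)/(d@d) for o,d in L);q=sum((np.eye(3)-np.outer(d,d)/(d@d))@o for o,d in L)
print("tri",np.linalg.solve(A,q), onz("top",288,202.7,.135),onz("top",289.3,204.3,.103))
# tool down, y close axis pointing world +y-ish rotated by azimuth -0.128
az=-.128
R1=Ro.from_matrix(np.array([[-np.cos(az),-np.sin(az),0],[-np.sin(az),np.cos(az),0],[0,0,-1]]).T.T)
print(R1.as_matrix())
plan(np.array([.56,-.071,.23]),R1,15)
E
```

```text
tri [ 0.55849416 -0.06930809  0.13302952] [ 0.55807137 -0.06905768  0.135     ] [ 0.55700762 -0.07274036  0.103     ]
[[-0.99181918  0.12765076  0.        ]
 [ 0.12765076  0.99181918  0.        ]
 [ 0.          0.         -1.        ]]
tot turn [-1.03326522e-03 -5.17537432e-05 -1.22712426e-01] d tool [-3.69207781 -3.76869474  0.00926772]
[-0.0, -0.0, -0.008, -0.246, -0.251, 0.001]
[-0.0, -0.0, -0.008, -0.243, -0.254, 0.001]
[-0.0, -0.0, -0.008, -0.24, -0.257, 0.001]
[-0.0, -0.0, -0.008, -0.236, -0.261, 0.001]
[-0.0, -0.0, -0.008, -0.233, -0.264, 0.001]
[-0.0, -0.0, -0.008, -0.229, -0.267, 0.0]
[-0.0, -0.0, -0.008, -0.226, -0.269, 0.0]
[-0.0, -0.0, -0.008, -0.223, -0.272, 0.0]
[-0.0, -0.0, -0.008, -0.219, -0.275, 0.0]
[-0.0, -0.0, -0.008, -0.216, -0.278, 0.0]
[-0.0, -0.0, -0.008, -0.212, -0.281, 0.0]
[-0.0, -0.0, -0.008, -0.208, -0.283, 0.0]
[-0.0, -0.0, -0.008, -0.205, -0.286, 0.0]
[-0.0, -0.0, -0.008, -0.201, -0.289, 0.0]
[-0.0, -0.0, -0.008, -0.197, -0.291, 0.0]
```

Request:
{"name": "jog_arm", "arguments": {
  "steps": [
    [0,0,0,-0.25,-0.25,0,-0.45],
    [0,0,0,-0.25,-0.25,0,-0.45],
    [0,0,0,-0.25,-0.25,0,-0.45],
    [0,0,0,-0.25,-0.25,0,-0.45],
    [0,0,0,-0.25,-0.25,0,-0.45]
  ]
}}

```text
clock: 0.72
tcp_pos: [0.3322, 0.4017, 0.2311]
tool_rot: [-0.0, 0.16, 0.987, -0.0]
force: [-0.5, 0.1, -0.8]
gripper_width: 0.0619
grip_force: 0.0
```

Request:
{"name": "jog_arm", "arguments": {
  "steps": [
    [0,0,0,-0.25,-0.25,0,-0.45],
    [0,0,0,-0.25,-0.25,0,-0.45],
    [0,0,0,-0.25,-0.25,0,-0.45],
    [0,0,0,-0.25,-0.25,0,-0.45],
    [0,0,0,-0.25,-0.25,0,-0.45]
  ]
}}

```text
clock: 1.35
tcp_pos: [0.4508, 0.1648, 0.2312]
tool_rot: [-0.0, 0.16, 0.987, 0.0]
force: [0.7, 0.9, -0.0]
gripper_width: 0.0615
grip_force: 0.0
```

Request:
{"name": "jog_arm", "arguments": {
  "steps": [
    [0,0,0,-0.25,-0.25,0,-0.45],
    [0,0,0,-0.25,-0.25,0,-0.45],
    [0,0,0,-0.25,-0.25,0,-0.45],
    [0,0,0,-0.25,-0.25,0,-0.45],
    [0,0,0,0,0,0,-0.45]
  ]
}}

```text
clock: 1.98
tcp_pos: [0.5462, -0.0281, 0.2312]
tool_rot: [0.0, 0.163, 0.987, -0.001]
force: [-0.7, 0.8, -0.4]
gripper_width: 0.0619
grip_force: 0.0
```

Arrived near the knob. I'll check with the wrist camera and refine the offset.

Run:
```python
from h import *
s=env.read_state();print(np.round(s["joints"],2),s["tcp_pos"])
p=env.camera_params("wrist");w=env.capture("wrist")
cv2.imwrite("pics/w1.png",w[:,:,::-1])
T=np.array(p["extrinsics"])
for z,n in((.133,"crown"),(.103,"flange")):
  c=T[:3,:3]@np.array([.558,-.071,z])+T[:3,3];print(n,c[:2]/c[2]*p["fx"]+[p["cx"],p["cy"]])
print(T.tolist())
R=Rq(s["tool_rot"]);print(R.inv().apply(np.array([.558,-.071,.133])-s["tcp_pos"])/.15)
```

```text
[-0.4   0.28  0.41  1.89 -0.13  1.    1.31] [ 0.54622693 -0.02808162  0.2311656 ]
crown [228.19082708 240.72003984]
flange [232.80689552 228.6994585 ]
[[0.3232862328245925, 0.9462996831094441, -0.0017092141615111204, -0.14921106055070757], [0.9126605469614901, -0.3113156957787609, 0.26482685585442517, -0.5415178359381362], [0.2500734645779871, -0.08717480891147755, -0.9642944648836322, 0.23909165137123464], [0.0, 0.0, 0.0, 1.0]]
[-0.16586292 -0.24416491  0.65512406]
```

View pics/w1.png

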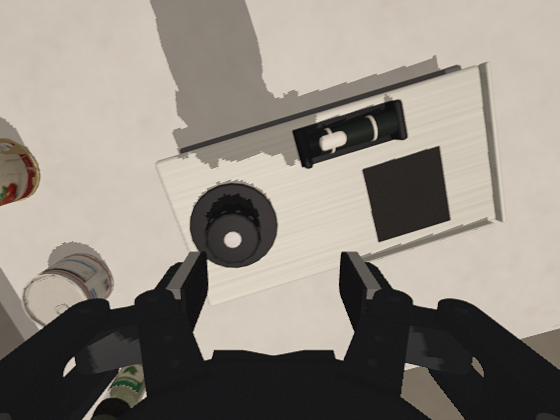

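The wrist view shows the knob's white dot at (233,240), where (228,241) was predicted, so it is about 4 mm further in +y. I'll centre over it and descend.

Request:
{"name": "jog_arm", "arguments": {
  "steps": [
    [0,0,0,-0.085,-0.125,0,-0.45],
    [0,0,0,-0.085,-0.125,0,-0.45],
    [0,0,0,0,0,0.25,-0.45],
    [0,0,0,0,0,0.25,-0.45],
    [0,0,0,0,0,0.2,-0.45]
  ]
}}

```text
clock: 2.65
tcp_pos: [0.5569, -0.0645, 0.1247]
tool_rot: [-0.001, 0.158, 0.987, 0.0]
force: [0.5, 0.9, 0.9]
gripper_width: 0.0617
grip_force: 0.0
```

Run:
```python
from h import *
a=env.capture("scene");w=env.capture("wrist")
x=cv2.resize(a[110:260,180:330],(420,420),interpolation=2)
cv2.imwrite("pics/sw2.png",cv2.resize(np.hstack([x,w[:,90:470]]),None,fx=1,fy=1)[:,:,::-1])
s=env.read_state();print(s["tcp_pos"],s["force"])
```

```text
[ 0.55499555 -0.06457149  0.12315975] [-0.62537876 -0.91653469 -1.44557724]
```

View pics/sw2.png

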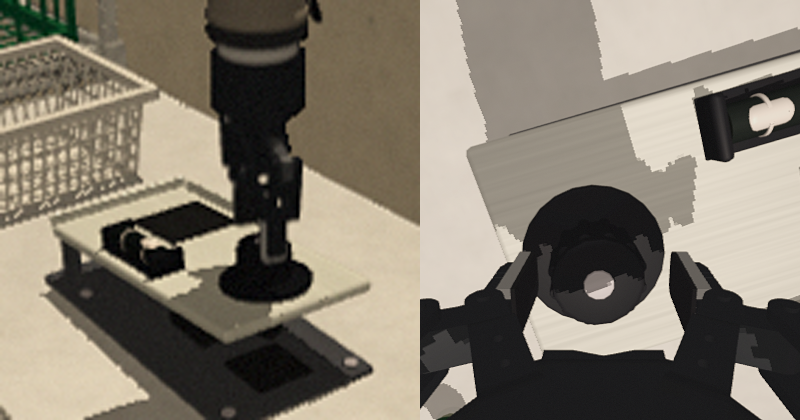

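The scene crop shows the fingers straddling the crown. In the wrist crop the dot is at (599,285), i.e. full-picture (269,285). I'll cast that ray.

Run:
```python
from h import *
s=env.read_state();t=np.array(s["tcp_pos"]);R=Rq(s["tool_rot"])
k=onz("wrist",269,285,.133);f=onz("wrist",263,255,.101)
print(t,k,f,"crown err",R.inv().apply(k-t)/.15,"flange err",R.inv().apply(f-t)/.15)
```

```text
[ 0.55499555 -0.06457149  0.12315975] [ 0.55944318 -0.06851217  0.133     ] [ 0.55701647 -0.07169448  0.101     ] crown err [-0.03593562 -0.01576809 -0.06582495] flange err [-0.02866099 -0.04067179  0.14759908]
```

Request:
{"name": "jog_arm", "arguments": {
  "steps": [
    [0,0,0,-0.04,-0.04,0,-0.45],
    [0,0,0,0,0,0.07,-0.3],
    [0,0,0,0,0,0.06,-0.22],
    [0,0,0,0,0,0,-0.22],
    [0,0,0,0,0,0,-0.22]
  ],
  "grip_force": 30
}}

```text
clock: 3.38
tcp_pos: [0.5614, -0.0738, 0.1067]
tool_rot: [-0.0, 0.159, 0.987, 0.0]
force: [0.1, 2.3, -0.1]
gripper_width: 0.0522
grip_force: 1.0
```

Request:
{"name": "jog_arm", "arguments": {
  "steps": [
    [0,0,0,0,0,0.03,-0.22],
    [0,0,0,0,0,0.03,-0.22],
    [0,0,0,0,0,0.03,-0.22],
    [0,0,0,0,0,0.03,-0.22],
    [0,0,0,0,0,0,-0.22]
  ]
}}

```text
clock: 4.0
tcp_pos: [0.5615, -0.0748, 0.0885]
tool_rot: [-0.0, 0.16, 0.987, -0.0]
force: [-0.6, -1.3, 1.2]
gripper_width: 0.052
grip_force: 0.9
```

Request:
{"name": "jog_arm", "arguments": {
  "steps": [
    [0,0,0,0.02,0.01,0.02,-0.22],
    [0,0,0,0,0,0.02,-0.22],
    [0,0,0,0,0,0.02,-0.22],
    [0,0,0,0,0,0.02,-0.22],
    [0,0,0,0,0,0,-0.22]
  ]
}}

```text
clock: 4.62
tcp_pos: [0.5593, -0.0723, 0.0766]
tool_rot: [-0.0, 0.16, 0.987, -0.0]
force: [0.1, -2.3, 3.4]
gripper_width: 0.0517
grip_force: 1.8
```

Request:
{"name": "jog_arm", "arguments": {
  "steps": [
    [0,0,0,0,0,0.02,-0.22],
    [0,0,0,0,0,0.02,-0.22],
    [0,0,0,0,0,0.01,-0.22],
    [0,0,0,0,0,0,-0.22],
    [0,0,0,0,0,0,-0.22]
  ]
}}

```text
clock: 5.25
tcp_pos: [0.5593, -0.0726, 0.0699]
tool_rot: [0.0, 0.16, 0.987, 0.0]
force: [-1.2, -2.2, 9.1]
gripper_width: 0.0519
grip_force: 5.0
```

Request:
{"name": "jog_arm", "arguments": {
  "steps": [
    [0,0,0,0,0,0.015,-0.22],
    [0,0,0,0,0,0.01,-0.22],
    [0,0,0,0,0,0,-0.22],
    [0,0,0,0,0,0,-0.22],
    [0,0,0,0,0,0,-0.22]
  ]
}}

```text
clock: 5.88
tcp_pos: [0.5598, -0.0725, 0.0688]
tool_rot: [0.001, 0.16, 0.987, 0.001]
force: [-11.0, -2.5, 35.8]
gripper_width: 0.0526
grip_force: 18.1
```

Run:
```python
from h import *
a=env.capture("scene");w=env.capture("wrist")
x=cv2.resize(a[160:260,190:320],(546,420),interpolation=2)
y=cv2.resize(w[0:140,300:560],(520,280),interpolation=2)
b=np.zeros((420,250,3),np.uint8);y=cv2.resize(w[0:200,310:435],(250,400),interpolation=2);b[:400]=y
cv2.imwrite("pics/sw3.png",np.hstack([x,b])[:,:,::-1]);cv2.imwrite("pics/w3.png",w[:,:,::-1])
s=env.read_state();print(s["tcp_pos"],s["force"])
```

```text
[ 0.55978978 -0.07254576  0.06880103] [-10.74266963  -2.12909794  36.29608438]
```

View pics/w3.png

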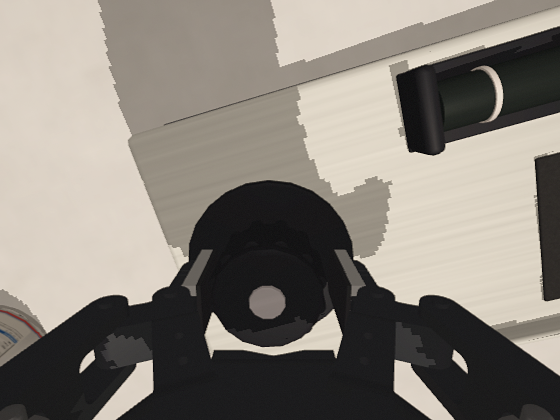

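The wrist view shows the fingers round the crown, the knob dot at (267,302), and the bubble gone from the knob-side ring, so the knob end is now too low (thin pad). I'll ease off a little and grip.

Request:
{"name": "jog_arm", "arguments": {
  "steps": [
    [0,0,0,0,0,-0.015,-0.22],
    [0,0,0,0,0,0,0.1],
    [0,0,0,0,0,0,0.1],
    [0,0,0,0,0,0,0.1],
    [0,0,0,0,0,0,0.1]
  ],
  "grip_force": 50
}}

```text
clock: 6.6
tcp_pos: [0.5596, -0.0744, 0.0706]
tool_rot: [0.001, 0.161, 0.987, -0.0]
force: [-8.8, -6.0, 30.7]
gripper_width: 0.043
grip_force: 56.1
```

Run:
```python
from h import *
a=env.capture("scene");t=env.capture("top")
x=cv2.resize(a[160:240,190:290],(400,320),interpolation=2)
y=cv2.resize(t[190:270,170:270],(400,320),interpolation=2)
cv2.imwrite("pics/st4.png",np.hstack([x,y])[:,:,::-1])
s=env.read_state();print(s["tcp_pos"],s["force"],s["torque"],np.round(s["joints"],2))
```

```text
[ 0.55963315 -0.0743316   0.07055549] [-8.83993519 -5.78343824 30.5272367 ] [-0.5397078   1.73092948  0.1793484 ] [-0.25  0.52  0.35  1.97 -0.27  0.69  1.51]
```

View pics/st4.png

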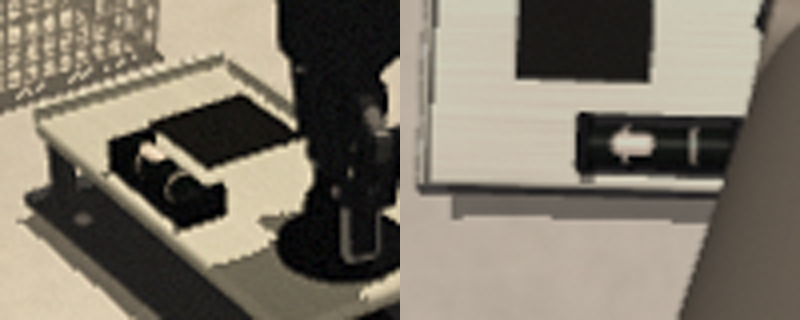

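In the top crop the rings are at columns 628 and 693 and the bubble's centre is near 634, so it sits about 15 mm towards the hinge. That calls for about 1.2 rad clockwise, rising 6 mm per rad.

Request:
{"name": "jog_arm", "arguments": {
  "steps": [
    [0,0,0.05,0,0,-0.005,0.1],
    [0,0,0.1,0,0,-0.007,0.1],
    [0,0,0.1,0,0,-0.007,0.1],
    [0,0,0.1,0,0,-0.007,0.1],
    [0,0,0,0,0,0,0.1]
  ]
}}

```text
clock: 7.32
tcp_pos: [0.559, -0.0747, 0.0737]
tool_rot: [0.001, 0.424, 0.906, -0.001]
force: [-7.8, -7.5, 25.4]
gripper_width: 0.0429
grip_force: 56.2
```

Request:
{"name": "jog_arm", "arguments": {
  "steps": [
    [0,0,0.1,0,0,-0.007,0.1],
    [0,0,0.1,0,0,-0.007,0.1],
    [0,0,0.1,0,0,-0.007,0.1],
    [0,0,0.1,0,0,-0.006,0.1],
    [0,0,0,0,0,0,0.1]
  ]
}}

```text
clock: 7.95
tcp_pos: [0.5581, -0.0746, 0.0772]
tool_rot: [0.0, 0.683, 0.731, -0.001]
force: [-8.7, -6.4, 24.1]
gripper_width: 0.0431
grip_force: 55.7
```

Request:
{"name": "jog_arm", "arguments": {
  "steps": [
    [0,0,0,0,0,0,0.1],
    [0,0,0,0,0,0,0.1],
    [0,0,0,0,0,0,0.1],
    [0,0,0,0,0,0,0.1],
    [0,0,0,0,0,0,0.1]
  ]
}}

```text
clock: 8.57
tcp_pos: [0.5581, -0.0746, 0.0772]
tool_rot: [-0.0, 0.682, 0.731, -0.001]
force: [-9.0, -5.6, 23.8]
gripper_width: 0.0429
grip_force: 55.6
```

```bash
cat > v.py <<'E'
from h import *
import sys
a=env.capture("scene");t=env.capture("top")
x=cv2.resize(a[170:230,205:265],(400,400),interpolation=2)
y=cv2.resize(t[200:250,200:250],(400,400),interpolation=2)
cv2.imwrite(sys.argv[1],np.hstack([x,y])[:,:,::-1])
print(t[222:231,206:256].max(2))
s=env.read_state();print(s["tcp_pos"],s["force"],s["torque"])
E
python3 -c "import numpy as np;np.set_printoptions(linewidth=250);exec(open('v.py').read())" pics/st5.png
```

```text
[[202 202 201 201 202 202 189 130  24  27  19  17  19  20  19  20  20  22  37  98 125  22  22  20  27  38  36  36  36  36  34  27  35  58  78  83  85  86  90  92  92  94  95  97  98  99  99 101 101 101]
 [204 204 204 204 204 205 189 128  23  26  21  23  23  23  23  24  23  22  40 104 131  22  23  45  91 119 118 117 116 116 108  86  74  76  81  84  87  89  91  92  94  94  96  98  97  99 101 101 101 101]
 [206 207 206 206 206 206 183  92  23  28  28  41  39  36  36  36  35  34  54  99 108  34  35 123 204 206 206 206 205 205 202 176  96  79  83  86  89  90  91  93  94  96  97  99  98  99 100 101 102 102]
 [203 203 204 204 204 204 182  92  22  25  32  49  50  49  48  49  48  50  86 124 100  52  67 141 207 211 210 210 209 207 187 120  77  81  85  88  89  91  93  95  95  96  97  99  98 101 101 101 102 102]
 [204 203 204 204 204 203 183  92  23  26  21  30  30  32  31  33  36  32  74 120 103  37  72 148 204 206 205 206 205 195 147  77  81  83  86  90  92  92  93  95  95  98  98  99  99 100 101 101 101 103]
 [206 206 206 206 206 206 183  94  24  22  20  21  21  22  20  23  22  23  64 109  93  23  36 115 186 191 191 191 191 169  94  79  82  86  88  90  91  93  94  95  96  99  98  99 100 101 101 102 103 103]
 [202 204 204 203 203 204 181  92  24  24  16  18  16  19  18  16  17  17  58  99  83  18  18  49 112 157 159 160 148 106  78  82  85  88  90  92  93  94  94  96  96  99  99 100 101 102 101 102 102 103]
 [206 207 207 206 206 206 183  91  24  24  17  14  14  15  14  14  15  14  50  85  73  13  15  14  16  16  14  23  49  75  81  83  86  88  91  92  93  94  96  97  97  99  99 100 101 101 103 103 103 104]
 [205 206 206 206 206 207 179  54  24  24  13   8  12  12  10  13  10  11  23  55  71  11  13  13  13  10  14  35  65  80  83  86  88  91  93  93  94  96  97  98  98  99 101 101 101 102 102 102 104 105]]
[ 0.55811508 -0.07455974  0.07722097] [-9.23337129 -5.65658034 24.35811543] [-1.37229272  2.09365087 -0.01925984]
```

View pics/st5.png

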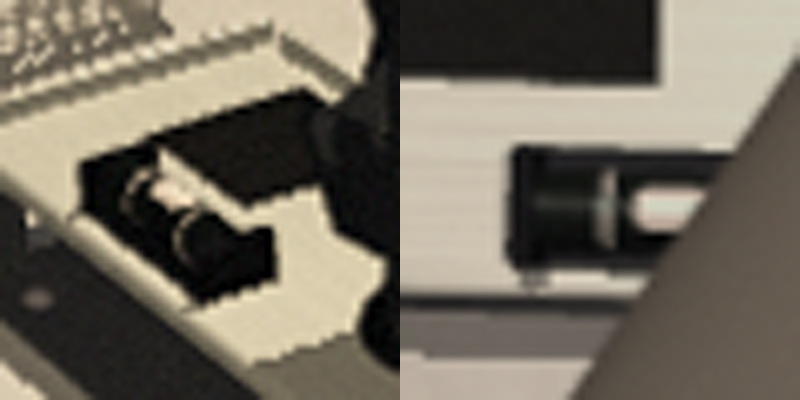

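The bubble now sits close to centred: in the top view the left ring is at column 225.2 and the bubble's left end at 228.7. I'll calibrate against the first picture, where the bubble was at its known end stop of +18 mm.

Run:
```python
import cv2,numpy as np
np.set_printoptions(linewidth=250)
print(cv2.imread("pics/t0.png")[222:231,206:260].max(2))
```

```text
[[179 180 180 181 168 115  21  28  17  15  18  18  17  17  21  20  19  91 131  17  17  20  18  20  19  18  17  17  16  18  22  34  33  34 103 146  38  20  22  16  16  15  16  15  15  23  27  17  56 136 191 192 191 192]
 [183 182 181 182 169 116  21  29  20  19  21  21  20  19  22  21  40  99 122  21  18  19  19  21  18  18  21  19  20  32  75 109 109 110 130 149 100  83  71  31  21  18  16  17  14  23  27  14  56 135 192 191 191 191]
 [184 184 185 185 173 118  22  28  24  28  31  30  30  29  30  30  66 113 105  25  26  24  28  25  26  24  26  26  27  89 163 190 190 190 185 177 189 188 171  97  22  22  21  18  15  22  26  14  60 139 192 191 192 191]
 [182 181 181 182 170 116  23  27  25  33  33  35  35  35  34  33  69 112  96  31  15  22  36  37  36  39  39  37  50 124 191 192 191 192 191 192 192 192 191 163  39  40  38  33  18  22  25  14  84 161 193 192 191 192]
 [180 181 181 182 170 115  22  27  20  23  19  20  21  24  26  24  63 106  91  26  24  26  27  28  27  28  31  30  43 120 188 190 190 190 190 191 191 191 191 162  35  37  36  32  17  20  25  14  84 161 192 192 191 193]
 [184
[... 171 characters left out ...]
8  13  23  22  10  84 161 191 192 191 191]
 [181 182 182 182 169 114  23  28  19  12  15  14  13  16  15  18  51  89  78  14  16  17  16  19  16  18  17  16  18  45 105 148 150 154 160 159 152 153 135  69  18  17  18  17  16  22  24  13  83 162 191 190 192 191]
 [183 184 185 184 164  82  23  28  18   9  12  14  12  11  11  13  26  66  84  17  12  14  15  14  13  14  14  12  17  17  17  23  37  50  84  91  38  37  32  12  17  15  15  14  14  23  23  12  83 160 192 191 192 191]
 [183 183 183 183 164  81  21  27  16   9   6  12  11  11  11  11  10  61  91  19  11  14  10  12   9  10   7  13   9   9   7  10   9  20  71  96  13  13  11  12  16  10  13  12  15  24  23  14  84 161 191 192 192 192]]
```

```bash
python3 -c "
from bench import env
print(env.hand_in())"
```

```text
the job is handed in; nothing more can be done
None
```

I handed the job in at about 8.6 s, with the gripper holding the knob and pressing down with about 24 N. The bubble measured about +1 mm from centre (limit 3.5 mm), and the tins and jar were never approached; the hand-in returned no verdict.

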